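Present a casting ring over its crucible former

TASK

Turn the steel casting ring, standing on the bench in front of the small code reader, until the raised plate on its side squarely faces the reader's window, and leave it so for about a second. Then carry it over the tray of equipment to the round crucible former with the notched collar and hold it upright about a centimetre above the former's rim, centred and with the plate directly above the notch in the rim. Finish while still holding it hovering there; nothing may touch the former at any time, and the things standing about must stay where they are.

Things in the scene. Friction and masses are not known exactly. Their poses are not given: they have to be found in the camera images.
- casting_ring: Steel casting ring filled with pale plaster: upright solid cylinder, 50 mm diameter, 60 mm high, loose, about 0.25 kg, between reader and robot. A steel code plate, 12 mm wide, stands 8 mm proud of its side on its own +x, from 10 to 54 mm above the underside. Origin: centre of the underside, z up. The plate starts 0.6 to 1.5 rad clockwise (from above) of facing the reader.
- ring_plate (a point): Middle of the outer face of the ring's code plate: 33 mm from the ring's axis along its +x, 32 mm above its underside.
- reader: Grey code reader, a fixed block 56 x 66 x 62 mm on the bench with a dark window in its front. Origin: centre of its underside. The window looks along the reader's own -x, roughly towards the robot; when the plate faces the window squarely, the ring's +x and the reader's +x point the same way.
- reader_window (a point): Centre of the reader's window, 27 mm from its origin along its own -x, 36 mm above the bench.
- former: Grey plastic crucible former, fixed, beyond the tray from the ring (left or right): round base 92 mm wide, upright collar of 62 mm inner, 72 mm outer diameter, rim 30 mm above the bench, low cone inside. One notch, 24 mm wide, through the collar on its own +x side. Origin: centre of the underside. Aligned: the ring's +x and the former's +x point the same way.
- former_rim (a point): Centre of the collar's mouth, on the former's axis at rim height (30 mm above the bench).
- former_notch (a point): Middle of the notch at rim height, 33.5 mm from the former's axis along its own +x.
- tray: Black tray, fixed, 304 (its x) x 182 (its y) x 46 mm high, its long side pointing away from the robot, between ring and former; equipment stands in it, up to 115 mm above the bench. Origin: centre of the underside.
- articulator: Metal articulator 102 x 137 x 113 mm with plaster teeth, standing loose in the middle of the tray (tallest obstacle). Origin: centre of the underside. Leave alone.
- dropper_bottle: Glass dropper flask, 35 mm in diameter, 89 mm high, loose in the far part of the tray. Origin: centre of the underside. Leave alone.
- wax_pot: Pot of rose wax with a post, 68 mm in diameter, 52 mm high, loose in the near part of the tray. Origin: centre of the underside. Leave alone.
- wax_tin: Round tin of inlay wax, 69 mm in diameter, 25 mm high, loose at the left. Origin: centre of the underside. Leave alone.
- marker_pen: Marker pen 13 x 124 x 15 mm (long along its y), lying loose at the back, left of centre. Origin: centre of the underside. Leave alone.

How it is judged:
By the outcome, as a careful person would: the job done as asked, in the order asked, and still so for the second after the job is handed in, while the arm keeps its last pose, push and grip.
It also fails if it takes over 56 s, if anything falls off the work surface, if the arm or the gripper's body presses on something with over 40 N, if the wrist force passes 120 N, or if a joint passes its speed limit or range.

ROBOT

A 6-joint arm with a two-finger parallel gripper is mounted at the origin on a cart in front of the work surface, level with it; the furniture and walls round the work are solid. World frame = base frame: x ahead of the robot, y to its left, z up, the work surface at z = 0. Lengths are in m, angles in rad, forces in N, time in s.
With the tool pointing down it reaches from about 0.325 to 0.775 m from the base axis. Payload 9.3 kg.
Tool frame: the origin (TCP) lies on the centre line of the jaws, within the pads' length; the fingertips stand 11 mm ahead of it and the grasp point (between the pads) lies 8 mm behind it; z points along the fingers, y is the line along which they close (so a half turn about z gives the same grasp; the last joint's range is limited). The gripper opens to 85 mm and grips with 20 to 120 N. Pads are 22 mm wide; open, the fingers measure 114 mm over their backs; the gripper's body (76 mm by 85 mm) begins 54 mm behind the grasp point. The pads swing forward as they close: fully open they stand 13 mm farther back than shut.
Start: joints at [-1.275, 0.259, 0.021, 1.334, 0, 1.418], TCP at [0.239, -0.496, 0.242] pointing down, gripper open.
Joint ranges: [-3.04, 3.04], [-0.91, 1.82], [-1.04, 1.36], [-1.92, 1.95], [-1.52, 1.45], [-3.14, 3.14]. Speed limits (rad/s): [2.22, 2.22, 2.79, 3.14, 3.14, 3.14].

INTERFACE

Orientations are given as a rotation vector (axis times angle).
In Python, from station import * gives the robot as it stands.
- The arm moves only by the tool arm_command, never from a script. Its argument "series" is a list of rows, each a list of 7 numbers: the turn, a rotation vector about the tool's x, y, z in rad, then the shift along the tool's x, y, z in mm, then the finger opening in mm, from 0 to 85.4. In form: [[rx, ry, rz, tx, ty, tz, grip], ...]. A call has 1 to 10 rows; each row shifts and turns the commanded pose from where the row before left it, along the tool's axes as they then stand; what a row does not reach is not made up. A row lasts 1/8 s, in which the tool goes at most 62.5 mm and 10.7 degrees, less where a joint would pass 70% of its speed; a pose out of reach is approached as far as the arm can. A call is refused whole if a number of a shift passes 62.5 or a number of a turn 0.188, either way. A call with a gripper value outside its range is refused whole. The fingers move at their own pace and stop on an object; "grip_force" is the grip in N (left out, the last holds). Time passes only in rows, so rows that do not move let the fingers close. It gives the time, the measured TCP pose, the force, the opening and the grip force at its end, in the units of the state.
- get_state(): the state, without advancing time (a new reading comes with each control period).
- get_image(name): name is "scene" or "top"; returns the picture (480x640x3 uint8, red, green, blue); there is no depth.
- get_calibration(name): a dict with "intrinsics" (3x3 intrinsics, pixels), "R" (3x3) and "t" (3): a world point X has camera coordinates R X + t. Camera axes: x right, y down, z forward; pixel columns grow to the right and rows downward; lengths in m; the calibration is good to about 2 mm. A picture is of the moment at which its call begins. get_calibration takes no time and is no camera call.
- job_done(): hands the job in; it is judged then, once.
The state is a dict: "time_s": time; "joint_pos": joint angles; "joint_velocities": joint speeds; "joint_torque": joint torques, N m; "position": TCP position; "tool_rot": TCP orientation; "ft_force": force on the tool from outside, world axes, zero at the start; "wrist_torque": the same for the moment, N m; "gripper_width": opening from 0.0 (shut) to 1.0 (fully open); "finger_force": force on a finger pad.
Only numpy, scipy, OpenCV 4.12 (cv2) and the standard library are available. Lean on these libraries where they do the work, as an engineer would, in place of code of your own. Each camera call takes 0.05 s, during which the arm holds its last target. There are 200 camera calls.

## Working session

There is one attempt and no reset: what is moved stays moved. The work goes in short steps, Python scripts to look and compute and a tool call to move; the robot and the scene stay as the last step left them, time stands still between calls to the robot, and variables do not carry over. Pictures are saved under pics/ and viewed, at most 10 in all, crops included, and the job is handed in when it is done.

Besides the shell and the picture viewer there is one more tool, called after ">>>" by a JSON object that holds its "op" and its "data". arm_command: Moves the arm, as the interface text tells. Its arguments: {"type":"object","properties":{"series":{"type":"array","items":{"type":"array","items":{"type":"number"}}},"grip_force":{"type":"number"}},"required":["series"]}

```bash
mkdir -p pics; ls; python3 - <<'E'
from station import *
import cv2
s=get_state()
for k,v in s.items(): print(k,v)
for n in("scene","top"):
    cv2.imwrite(f"pics/{n}0.png",get_image(n)[:,:,::-1]); c=get_calibration(n); print(n,c)
E
```

```text
pics
time_s 0.0
joint_pos [-1.27458905e+00  2.59176844e-01  2.07496431e-02  1.33368937e+00
 -2.51068799e-05  1.41818313e+00]
joint_velocities [ 0.00022672 -0.00159616  0.00018714 -0.00049756 -0.0010333   0.00171224]
joint_torque [ 5.75476915e-04 -5.55639982e+01  3.44525778e+01  1.37202893e-02
 -1.63006905e-05  8.49056164e-06]
position [ 0.23854972 -0.49527475  0.24166972]
tool_rot [-3.06153676e+00 -6.98810485e-01  1.88024951e-04]
ft_force [ 0.06057266  0.41465477 -0.10229565]
wrist_torque [-0.01347118 -0.00583259  0.03053189]
finger_force 0.0
gripper_width 0.999134782329091
scene {'intrinsics': array([[437.22365808,   0.        , 324.3443431 ],
       [  0.        , 437.22365808, 243.82224243],
       [  0.        ,   0.        ,   1.        ]]), 'R': array([[ 0.54296046, -0.8396055 ,  0.01601726],
       [-0.43296331, -0.29623219, -0.85134556],
       [ 0.71953924,  0.45531209, -0.52436074]]), 't': array([-0.20876278,  0.32306973,  0.665391  ])}
top {'intrinsics': array([[574.93924497,   0.        , 325.56654695],
       [  0.        , 574.93924497, 230.21114533],
       [  0.        ,   0.        ,   1.        ]]), 'R': array([[-0.16258384, -0.98660556, -0.0132653 ],
       [-0.86084766,  0.14840449, -0.48674163],
       [ 0.48219062, -0.06771692, -0.87344526]]), 't': array([0.21800602, 0.50816482, 1.62641593])}
```

View pics/scene0.png

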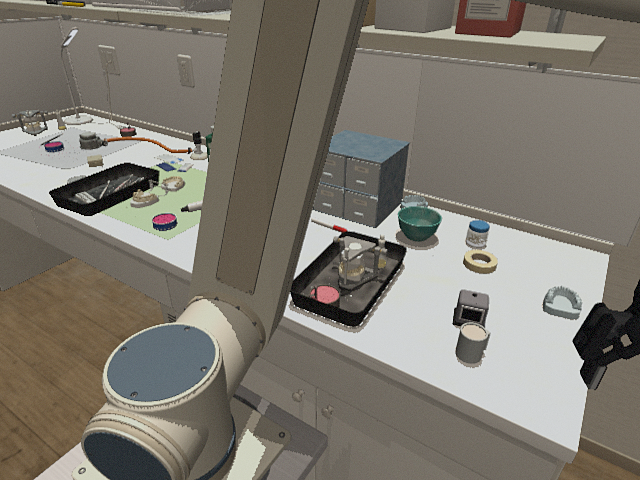

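View pics/top0.png

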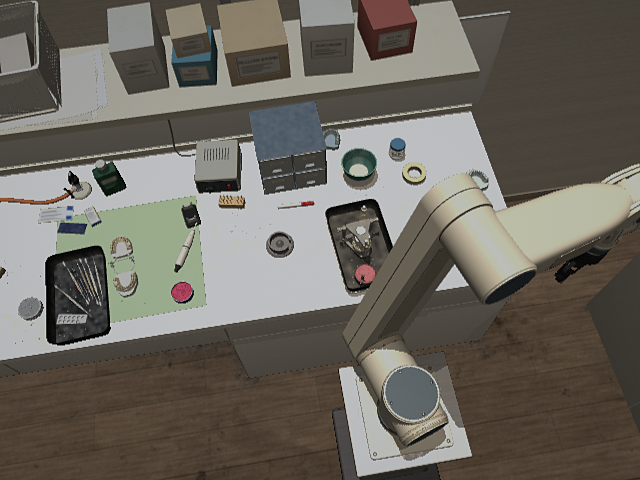

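The scene view shows the ring at about (473,342) and the reader at (471,307). The top view shows the former at about (280,244). I'll enlarge both.

```bash
cat > h.py <<'E'
from station import *
import numpy as np, cv2
C={n:get_calibration(n) for n in("scene","top")}
def px(n,X):
    c=C[n]; p=(c["R"]@np.atleast_2d(X).T).T+c["t"]; q=p@c["intrinsics"].T; return q[:,:2]/q[:,2:]
def ray(n,u,v,z):
    c=C[n]; o=-c["R"].T@c["t"]; d=c["R"].T@np.linalg.solve(c["intrinsics"],[u,v,1]); return o+d*(z-o[2])/d[2]
def crop(im,x,y,w,h,s): return cv2.resize(im[y:y+h,x:x+w],None,fx=s,fy=s,interpolation=cv2.INTER_CUBIC)
E
python3 - <<'E'
from h import *
a=cv2.imread("pics/scene0.png");b=cv2.imread("pics/top0.png")
A=crop(a,440,280,66,90,6.0); B=crop(b,255,222,52,45,7.5)
B=cv2.copyMakeBorder(B,0,540-B.shape[0],0,0,cv2.BORDER_CONSTANT)
cv2.imwrite("pics/c0.png",np.hstack([A,B])); print(A.shape,B.shape)
print(ray("scene",473,360,0),ray("scene",472,326,0.06),ray("top",280,240,.03),ray("scene",471,325,0))
E
```

```text
(540, 396, 3) (540, 390, 3)
[ 0.43875948 -0.30581453  0.        ] [ 0.46085883 -0.28553964  0.06      ] [0.5837374  0.27403373 0.03      ] [ 0.53536565 -0.27257128  0.        ]
```

View pics/c0.png

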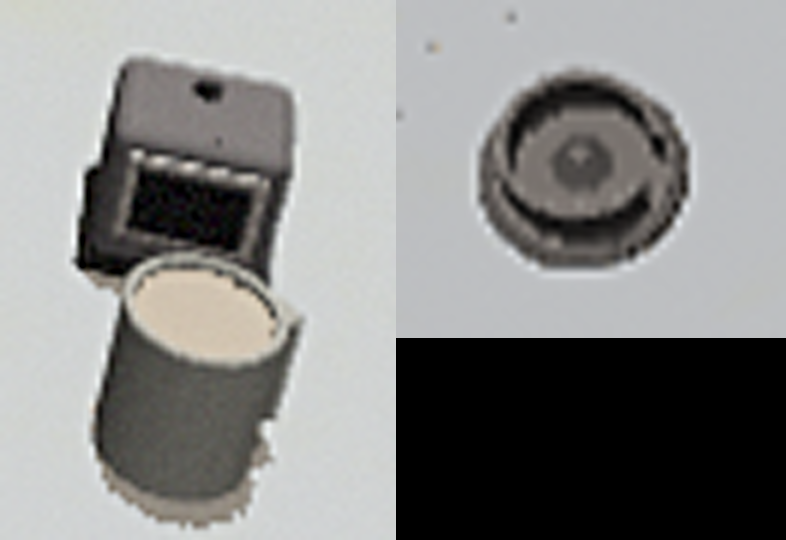

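The crop shows the ring's top ellipse centred at about (474.2,331.2), with the plate towards the right rear at about (490,333). The former has its collar centre near (280,243), and there seems to be a gap in the collar on its right. I'll work out where the cameras are and where the arm can go without blocking them.

```bash
python3 - <<'E'
from h import *
for n in C:
    c=C[n]; print(n,-c["R"].T@c["t"])
    print(px(n,[[.46,-.285,.06],[.535,-.27,.06],[.58,.275,.03],[.5,.1,.35],[.35,-.15,.4],[.239,-.496,.3]]))
print(ray("scene",474.2,331.2,.06))
E
```

```text
scene [-0.22554766 -0.38253529  0.6272927 ]
[[471.58449006 326.14760988]
 [475.31988625 302.54646528]
 [278.77497308 230.96697845]
 [316.63789666 134.90334818]
 [402.06449356 158.61216498]
 [653.79344486 350.7838119 ]]
top [-0.31134576  0.24980789  1.67082217]
[[459.74342821 243.09501419]
 [448.80694848 223.47991414]
 [279.84749602 241.04794392]
 [337.91940928 201.4544044 ]
 [445.52758197 226.22706436]
 [578.050182   261.66728661]]
[ 0.44886187 -0.29333282  0.06      ]
```

>>> {"op": "arm_command", "data": {"series": [[0, 0, 0, 45, -34, -11, 85], [0, 0, 0, 45, -34, -11, 85], [0, 0, 0, 45, -34, -11, 85], [0, 0, 0, 45, -34, -11, 85], [0, 0, 0, 45, -34, -11, 85], [0, 0, 0, 45, -34, -11, 85], [0, 0, 0, 45, -34, -11, 85], [0, 0, 0, 45, -34, -11, 85], [0, 0, 0, 45, -34, -11, 85], [0, 0, 0, 45, -34, -11, 85]]}}

```text
time_s: 1.35
position: [0.497, 0.0079, 0.3525]
tool_rot: [3.063, 0.699, -0.0]
ft_force: [1.2, -0.7, 0.1]
gripper_width: 0.992
finger_force: 0.0
```

```bash
python3 - <<'E'
from h import *
a=get_image("scene");b=get_image("top")
cv2.imwrite("pics/scene1.png",a[:,:,::-1]);cv2.imwrite("pics/top1.png",b[:,:,::-1])
a=cv2.imread("pics/scene1.png");b=cv2.imread("pics/top1.png")
T=np.hstack([crop(a,440,280,60,90,6.0)[:500],crop(b,425,200,60,70,7.)[:490].copy() if 0 else cv2.resize(b[195:265,425:485],(428,500),interpolation=cv2.INTER_CUBIC)])
B=cv2.resize(np.hstack([a,b]),(788,295))[:100] if 0 else None
cv2.imwrite("pics/c1.png",T);print(T.shape)
cv2.imwrite("pics/both1.png",cv2.resize(np.vstack([a,b]),(450,600)) if 0 else cv2.resize(np.hstack([a,b]),(800,300)))
print(get_state()["position"],get_state()["tool_rot"],get_state()["joint_pos"])
E
```

```text
(500, 788, 3)
[0.49810954 0.01012915 0.35242566] [-3.06019306e+00 -7.06710139e-01 -1.14974739e-03] [-1.48880697e-01  1.59679944e-01  1.69130109e-01  1.57987991e+00
  1.06567645e-03  2.53879693e+00]
```

View pics/c1.png

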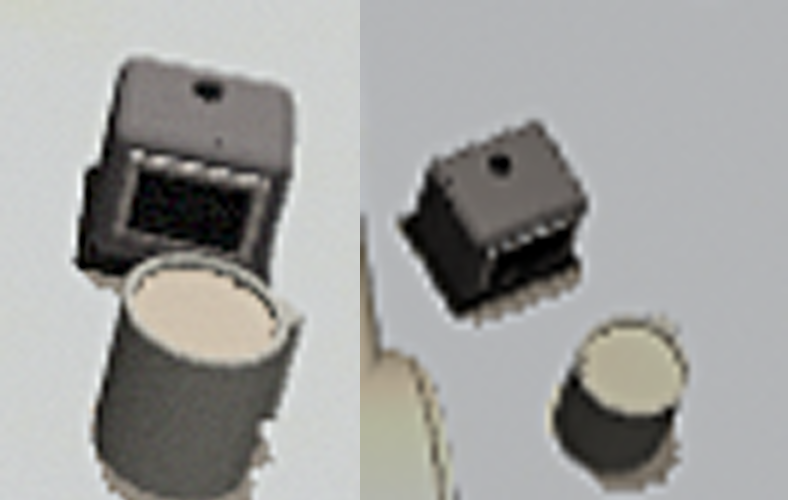

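View pics/both1.png

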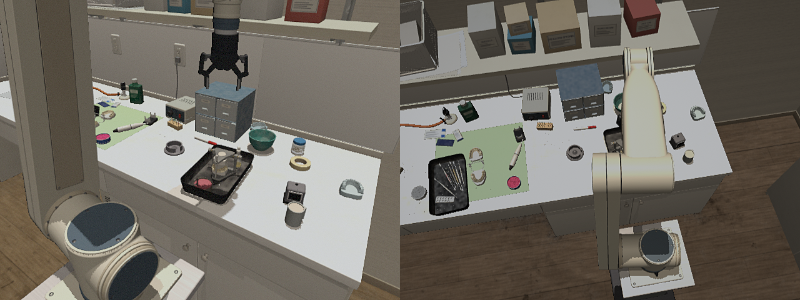

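The first picture shows both views of the reader and ring. In the top view, the reader's top-face corners are near crop (435,158), (540,122), (587,205) and (482,250), and the ring's top centre is near (632,368). The second picture shows the ring, the reader and the former (170,148 on the left and 575,153 on the right) clear of the arm in both views. Next I'll fit poses from the edges.

```bash
cat > fit.py <<'E'
from h import *
from scipy.optimize import differential_evolution as DE
from scipy.ndimage import map_coordinates as mc
def grad(im,n=1.0):
    g=cv2.GaussianBlur(im,(0,0),n).astype(float)
    return np.sqrt(sum(cv2.Sobel(g[:,:,k],cv2.CV_64F,1,0)**2+cv2.Sobel(g[:,:,k],cv2.CV_64F,0,1)**2 for k in range(3)))
def place(P,x,y,a):
    c,s=np.cos(a),np.sin(a); return np.c_[x+c*P[:,0]-s*P[:,1],y+s*P[:,0]+c*P[:,1],P[:,2]]
def seg(a,b,n=25): return np.linspace(a,b,n)
def score(G,n,X): p=px(n,X); return mc(G[n],[p[:,1],p[:,0]],order=1).mean()
def box_top(hx=.028,hy=.033,z=.062,t=.75):
    return np.vstack([seg([hx,-hy*t,z],[hx,hy*t,z]),seg([-hx,-hy*t,z],[-hx,hy*t,z]),seg([-hx*t,hy,z],[hx*t,hy,z]),seg([-hx*t,-hy,z],[hx*t,-hy,z])])
def circ(r,z,n=90): a=np.linspace(0,2*np.pi,n,endpoint=False); return np.c_[r*np.cos(a),r*np.sin(a),0*a+z]
E
cat > f1.py <<'E'
from fit import *
G={n:grad(cv2.imread(f"pics/{n}1.png"),.8) for n in C}
def run(P,views,b):
    r=DE(lambda q:-sum(score(G,n,place(P,*q)) for n in views),b,seed=1,tol=1e-6,maxiter=150); return r.x,-r.fun
for v in (("scene",),("top",),("scene","top")):
    x,f=run(box_top(),v,[(.49,.57),(-.31,-.23),(-.2,1.0)]); print("reader",v,x.round(4),round(f))
    x,f=run(circ(.025,.06),v,[(.42,.48),(-.32,-.26),(0,1e-3)]); print("ring",v,x.round(4),round(f))
    x,f=run(np.vstack([circ(.031,.03),circ(.036,.03)]),v,[(.55,.62),(.24,.31),(0,1e-3)]); print("former",v,x.round(4),round(f))
E
python3 f1.py
```

```text
reader ('scene',) [ 0.5364 -0.2671  0.2316] 378
ring ('scene',) [ 0.4497 -0.2918  0.    ] 442
former ('scene',) [5.795e-01 2.768e-01 4.000e-04] 442
reader ('top',) [ 0.5194 -0.2454  0.2172] 483
ring ('top',) [ 0.4225 -0.2746  0.    ] 442
former ('top',) [0.5817 0.2784 0.    ] 362
reader ('scene', 'top') [ 0.5425 -0.2601  0.2128] 640
ring ('scene', 'top') [ 0.4497 -0.2918  0.    ] 793
former ('scene', 'top') [0.5809 0.2771 0.001 ] 797
```

```bash
cat > f2.py <<'E'
from fit import *
I={n:cv2.imread(f"pics/{n}1.png") for n in C}
G={n:grad(I[n],.6) for n in C}
P=box_top()
for n in C:
    best=sorted([(-score(G,n,place(P,x,y,a)),x,y,a) for x in np.arange(.526,.546,.001) for y in np.arange(-.275,-.253,.001) for a in np.arange(.1,.4,.02)])[:3]
    print(n,np.round(best,3))
best=sorted([(-score(G,"scene",place(P,x,y,a))-score(G,"top",place(P,x,y,a)),x,y,a) for x in np.arange(.526,.546,.001) for y in np.arange(-.275,-.253,.001) for a in np.arange(.1,.4,.01)])[:6];print(np.round(best,3))
# former rim profile
for n in C:
    print(n,"rim")
    for d in range(0,360,10):
        a=np.radians(d); X=np.array([[.5809+r*np.cos(a),.2771+r*np.sin(a),.03] for r in (.0325,.0335,.0345)]); p=px(n,X)
        g=I[n].mean(2); print(d,int(mc(g,[p[:,1],p[:,0]],order=1).mean()),end="; ")
    print()
# plate
for n in C:
    print(n,"plate")
    for d in range(-90,0,5):
        a=np.radians(d); c=lambda x,y,z:[x,y,z]
        Q=np.vstack([seg([.027,-.006,.054],[.033,-.006,.054],8),seg([.033,-.006,.054],[.033,.006,.054],8),seg([.033,.006,.054],[.033,.006,.01],20),seg([.033,-.006,.054],[.033,-.006,.01],20),seg([.027,.006,.054],[.033,.006,.054],8)])
        print(d,int(score(G,n,place(Q,.4497,-.2918,a))),end="; ")
    print()
# overlay
out=[]
for n,(x,y,w,h) in {"scene":(440,283,62,92),"top":(425,195,62,92)}.items():
    s=6.3; A=crop(I[n],x,y,w,h,s)
    for X,col in ((place(P,*best[0][1:]),(0,0,255)),(place(circ(.025,.06),.4497,-.2918,0),(0,255,0)),(place(circ(.025,0),.4497,-.2918,0),(255,0,0))):
        for u,v in px(n,X): cv2.circle(A,(int((u-x+.5)*s),int((v-y+.5)*s)),1,col,-1)
    out.append(A)
cv2.imwrite("pics/ov.png",np.hstack(out)); print(out[0].shape)
o=[crop(I["scene"],*[int(t) for t in px("scene",[.5809,.2771,.02])[0]-[25,20]],50,40,7.8),crop(I["top"],255,224,50,40,7.8)]
cv2.imwrite("pics/fo.png",np.hstack(o))
E
python3 f2.py
```

```text
scene [[-4.31210e+02  5.37000e-01 -2.67000e-01  2.20000e-01]
 [-4.30645e+02  5.37000e-01 -2.67000e-01  2.00000e-01]
 [-4.28857e+02  5.38000e-01 -2.67000e-01  2.20000e-01]]
top [[-4.26103e+02  5.43000e-01 -2.59000e-01  2.20000e-01]
 [-4.25890e+02  5.44000e-01 -2.59000e-01  2.20000e-01]
 [-4.25871e+02  5.43000e-01 -2.59000e-01  2.40000e-01]]
[[-7.29659e+02  5.43000e-01 -2.60000e-01  2.10000e-01]
 [-7.28809e+02  5.43000e-01 -2.60000e-01  2.00000e-01]
 [-7.28547e+02  5.42000e-01 -2.60000e-01  2.10000e-01]
 [-7.28476e+02  5.42000e-01 -2.60000e-01  2.20000e-01]
 [-7.28291e+02  5.43000e-01 -2.60000e-01  2.20000e-01]
 [-7.27722e+02  5.42000e-01 -2.60000e-01  2.30000e-01]]
scene rim
0 140; 10 144; 20 147; 30 144; 40 148; 50 141; 60 159; 70 142; 80 132; 90 144; 100 130; 110 127; 120 126; 130 119; 140 111; 150 120; 160 117; 170 113; 180 119; 190 124; 200 103; 210 106; 220 106; 230 105; 240 104; 250 126; 260 126; 270 84; 280 112; 290 115; 300 128; 310 134; 320 138; 330 136; 340 146; 350 148; 
top rim
0 91; 10 78; 20 76; 30 80; 40 70; 50 74; 60 72; 70 90; 80 97; 90 105; 100 99; 110 102; 120 117; 130 103; 140 103; 150 102; 160 99; 170 94; 180 98; 190 80; 200 105; 210 86; 220 76; 230 94; 240 111; 250 80; 260 21; 270 76; 280 106; 290 99; 300 98; 310 104; 320 105; 330 102; 340 94; 350 100; 
scene plate
-90 133; -85 119; -80 128; -75 166; -70 246; -65 315; -60 278; -55 239; -50 298; -45 370; -40 337; -35 260; -30 243; -25 252; -20 270; -15 281; -10 236; -5 236; 
top plate
-90 106; -85 122; -80 150; -75 159; -70 175; -65 165; -60 183; -55 175; -50 189; -45 181; -40 189; -35 183; -30 175; -25 173; -20 176; -15 179; -10 174; -5 166; 
(580, 391, 3)
```

View pics/ov.png

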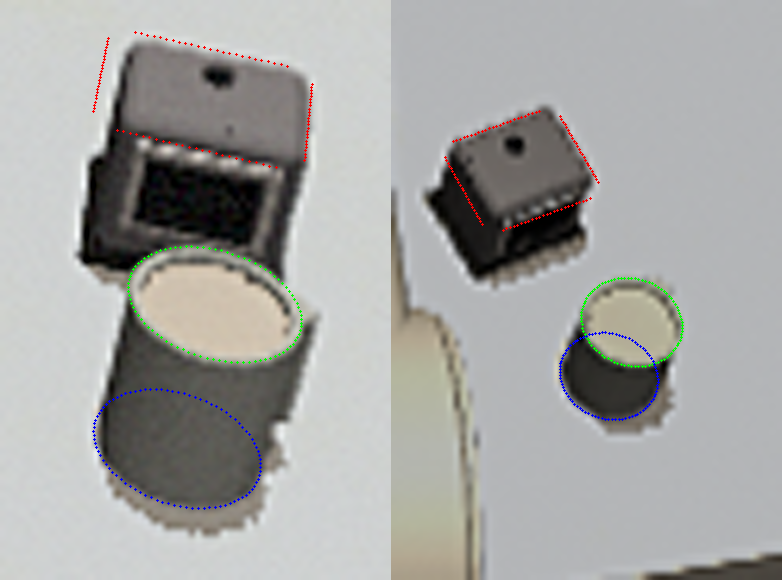

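View pics/fo.png

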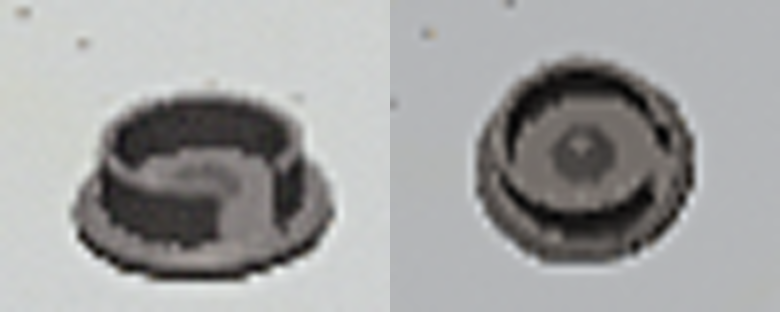

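The overlay shows that the ring fit matches in both views. The reader's top face is a little narrower than the model, with corners in the top crop near (447,145), (548,108), (592,182) and (495,222). In the former crop, the notch's outer edges are at x≈220 and x≈275 in the scene view, and on the right, between (655,135) and (655,185), in the top view.

```bash
cat > f3.py <<'E'
from fit import *
# notch
off=np.array([int(t) for t in px("scene",[.5809,.2771,.02])[0]-[25,20]])
print("deg: scene L,R outer edges; top inner corners")
for d in range(-125,-70,5):
    Q=place(np.array([[.0339,-.012,.03],[.0339,.012,.03],[.0339,-.012,.012],[.0339,.012,.012]]),.5809,.2771,np.radians(d)); s=(px("scene",Q)-off+.5)*7.8
    Q=place(np.array([[.0286,-.012,.03],[.0286,.012,.03],[.0339,-.012,.03],[.0339,.012,.03]]),.5809,.2771,np.radians(d)); t=(px("top",Q)-[255,224]+.5)*7.8+[390,0]
    print(d,s.round().astype(int).tolist(),t.round().astype(int).tolist())
def w(n,pts,o,s,z): return np.array([ray(n,u/s+o[0]-.5,v/s+o[1]-.5,z)[:2] for u,v in pts])
for n,pts,o in (("top",[(447-391,145),(548-391,108),(592-391,182),(495-391,222)],(425,195)),("scene",[(128,42),(307,72),(303,163),(115,128)],(440,283))):
    c=w(n,pts,o,6.3,.062); print(n,c.round(4).tolist(),"centre",c.mean(0).round(4))
    for i in range(4): e=c[(i+1)%4]-c[i]; print("  side",np.linalg.norm(e).round(4),"yaw",np.degrees(np.arctan2(e[1],e[0])).round(1))
# window frame top line (scene), dashes in top
c=w("scene",[(140,147),(275,178)],(440,283),6.3,.056);e=c[1]-c[0];print("win",c,np.degrees(np.arctan2(e[1],e[0])))
c=w("top",[(505-391,221),(590-391,191)],(425,195),6.3,.058);e=c[1]-c[0];print("win",c,np.degrees(np.arctan2(e[1],e[0])))
for d in range(-80,-20,5):
    Q=place(np.array([[.033,-.006,.054],[.033,.006,.054],[.033,-.006,.01],[.033,.006,.01]]),.4497,-.2918,np.radians(d))
    print(d,((px("scene",Q)-[440,283]+.5)*6.3).round().astype(int).tolist(),((px("top",Q)-[425,195]+.5)*6.3+[391,0]).round().astype(int).tolist())
E
python3 f3.py; python3 - <<'E'
import cv2,numpy as np
a=cv2.imread("pics/scene1.png")[322:362,448:498]; b=cv2.imread("pics/top1.png")[235:275,450:500]
cv2.imwrite("pics/pl.png",np.hstack([cv2.resize(x,None,fx=8,fy=8,interpolation=cv2.INTER_NEAREST) for x in(a,b)]))
E
```

```text
deg: scene L,R outer edges; top inner corners
-125 [[197, 194], [264, 181], [199, 239], [266, 226]] [[630, 185], [657, 139], [641, 190], [668, 143]]
-120 [[206, 194], [271, 178], [208, 239], [273, 223]] [[635, 181], [657, 133], [647, 185], [669, 137]]
-115 [[216, 193], [278, 175], [218, 238], [279, 219]] [[639, 177], [657, 127], [652, 180], [669, 130]]
-110 [[225, 192], [284, 171], [227, 237], [285, 216]] [[643, 172], [656, 121], [656, 174], [668, 123]]
-105 [[234, 190], [289, 167], [235, 235], [290, 212]] [[647, 167], [654, 116], [660, 168], [667, 117]]
-100 [[242, 188], [293, 163], [244, 233], [295, 208]] [[650, 162], [652, 111], [663, 162], [665, 111]]
-95 [[250, 186], [297, 159], [252, 231], [298, 203]] [[653, 156], [650, 105], [665, 155], [663, 104]]
-90 [[258, 184], [300, 155], [260, 228], [301, 199]] [[654, 151], [647, 100], [667, 149], [660, 99]]
-85 [[266, 181], [302, 150], [267, 225], [304, 195]] [[656, 145], [643, 96], [668, 142], [656, 93]]
-80 [[273, 177], [304, 146], [274, 222], [305, 190]] [[657, 139], [639, 91], [669, 135], [652, 88]]
-75 [[279, 174], [305, 141], [280
[... 1152 characters left out ...]
1], [311, 303], [295, 437], [281, 408]] [[681, 294], [662, 279], [663, 334], [645, 320]]
-50 [[324, 324], [306, 296], [293, 430], [276, 402]] [[677, 290], [657, 277], [659, 330], [639, 317]]
-45 [[320, 317], [300, 290], [290, 423], [270, 395]] [[672, 286], [651, 274], [655, 327], [634, 315]]
-40 [[317, 310], [293, 284], [286, 416], [264, 389]] [[667, 283], [645, 272], [650, 323], [629, 313]]
-35 [[312, 304], [286, 278], [282, 409], [257, 383]] [[662, 280], [640, 271], [645, 320], [623, 311]]
-30 [[307, 297], [278, 273], [277, 403], [249, 378]] [[657, 277], [634, 270], [640, 317], [617, 310]]
-25 [[301, 291], [269, 268], [271, 396], [241, 373]] [[652, 274], [628, 269], [635, 315], [612, 310]]
```

View pics/pl.png

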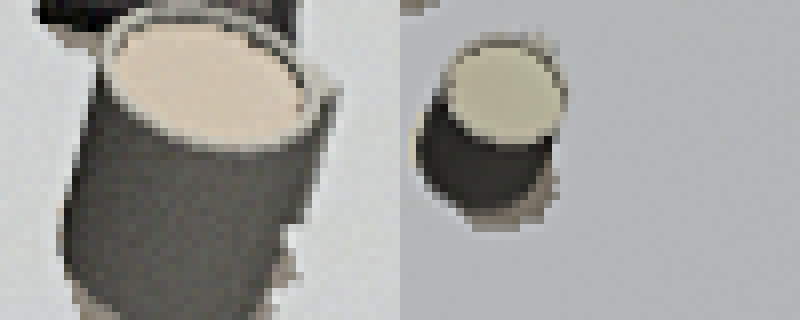

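The plate corner shows at scene pixel ≈(490.5,334) and in the top view at ≈(467.5,239.5), which puts the plate yaw near −46°. The reader's yaw is about 13° and the notch's about −115°. So the tool yaw should be 134° at the grasp, 193° at the reader and 65° at the former. I'll turn first.

>>> {"op": "arm_command", "data": {"series": [[0, 0, -0.185, 0, 0, 10, 85], [0, 0, -0.185, 0, 0, 10, 85], [0, 0, -0.185, 0, 0, 10, 85], [0, 0, -0.185, 0, 0, 10, 85], [0, 0, -0.185, 0, 0, 10, 85], [0, 0, -0.185, 0, 0, 10, 85], [0, 0, -0.185, 0, 0, 10, 85], [0, 0, -0.185, 0, 0, 10, 85], [0, 0, -0.185, 0, 0, 10, 85], [0, 0, -0.185, 0, 0, 10, 85]], "grip_force": 50}}

```text
time_s: 2.7
position: [0.4962, 0.0055, 0.2516]
tool_rot: [-1.277, -2.87, 0.001]
ft_force: [-0.0, 0.2, -0.4]
gripper_width: 0.994
finger_force: 0.0
```

```bash
cat > go.py <<'E'
from h import *; import sys
from scipy.spatial.transform import Rotation as Ro
# target x y z yaw(deg) -> remaining rz, shift in tool axes (mm)
def go(x,y,z,yaw):
    s=get_state(); R=Ro.from_rotvec(s["tool_rot"]).as_matrix(); th=np.degrees(np.arctan2(R[1,0],R[0,0]))
    d=R.T@(np.array([x,y,z])-s["position"])*1000
    print("t",round(s["time_s"],2),"pos",s["position"].round(4),"yaw",th.round(1),"tilt",np.degrees(np.arccos(-R[2,2])).round(2),"rz",-np.radians((yaw-th+180)%360-180).round(4),"shift",d.round(1),"j",s["joint_pos"].round(2),"F",s["ft_force"].round(1),"g",round(float(s["gripper_width"]),3),s["finger_force"])
if __name__=="__main__": go(*map(float,sys.argv[1:]))
E
python3 go.py .4497 -.2918 .22 134
```

```text
t 2.7 pos [0.4962 0.0055 0.2516] yaw 132.0 tilt 0.04 rz -0.0343 shift [-189.8 -233.6   31.7] j [-0.16  0.16 -0.08  1.33 -0.    0.68] F [-0.   0.2 -0.4] g 0.994 0.0
```

>>> {"op": "arm_command", "data": {"series": [[0, 0, 0, -27, -33.4, 4.5, 85], [0, 0, 0, -27, -33.4, 4.5, 85], [0, 0, 0, -27, -33.4, 4.5, 85], [0, 0, 0, -27, -33.4, 4.5, 85], [0, 0, 0, -27, -33.4, 4.5, 85], [0, 0, 0, -27, -33.4, 4.5, 85], [0, 0, 0, -27, -33.4, 4.5, 85], [0, 0, -0.034, 0, 0, 0, 85], [0, 0, 0, 0, 0, 0, 85]]}}

```text
time_s: 3.82
position: [0.4473, -0.2905, 0.2205]
tool_rot: [-1.237, -2.887, -0.001]
ft_force: [0.3, 0.3, -0.2]
gripper_width: 0.998
finger_force: 0.0
```

```bash
python3 go.py .4497 -.2918 .036 134
```

```text
t 3.83 pos [ 0.4473 -0.2905  0.2205] yaw 133.6 tilt 0.06 rz -0.0066 shift [ -2.8   0.9 184.5] j [-0.73  0.24 -0.06  1.27  0.    0.08] F [ 0.3  0.3 -0.2] g 0.998 0.0
```

>>> {"op": "arm_command", "data": {"series": [[0, 0, 0, -2.8, 0.9, 20, 85], [0, 0, 0, 0, 0, 35, 85], [0, 0, 0, 0, 0, 35, 85], [0, 0, 0, 0, 0, 34, 85], [0, 0, 0, 0, 0, 30, 85], [0, 0, 0, 0, 0, 20, 85], [0, 0, 0, 0, 0, 10, 85], [0, 0, 0, 0, 0, 0, 85]]}}

```text
time_s: 4.82
position: [0.4504, -0.2913, 0.0368]
tool_rot: [-1.235, -2.888, -0.0]
ft_force: [-0.3, 0.5, 0.4]
gripper_width: 1.0
finger_force: 0.0
```

```bash
python3 go.py .4497 -.2918 .036 134
```

```text
t 4.83 pos [ 0.4504 -0.2913  0.0368] yaw 133.7 tilt 0.03 rz -0.0053 shift [ 0.1 -0.8  0.8] j [-0.73  0.38 -0.36  0.83  0.    0.08] F [-0.3  0.5  0.4] g 1.0 0.0
```

Close gently.

>>> {"op": "arm_command", "data": {"series": [[0, 0, 0, 0, 0, 0, 60], [0, 0, 0, 0, 0, 0, 54], [0, 0, 0, 0, 0, 0, 52], [0, 0, 0, 0, 0, 0, 50], [0, 0, 0, 0, 0, 0, 46], [0, 0, 0, 0, 0, 0, 42], [0, 0, 0, 0, 0, 0, 42], [0, 0, 0, 0, 0, 0, 42]]}}

```text
time_s: 5.82
position: [0.4503, -0.2924, 0.0374]
tool_rot: [1.236, 2.888, -0.001]
ft_force: [-2.2, 0.1, 6.2]
gripper_width: 0.569
finger_force: 51.0
```

```bash
python3 go.py .4497 -.2918 .036 134
```

```text
t 5.83 pos [ 0.4503 -0.2924  0.0374] yaw 133.6 tilt 0.05 rz -0.0062 shift [ 0.8 -0.1  1.4] j [-0.73  0.38 -0.36  0.83 -0.    0.08] F [-2.2  0.1  6.2] g 0.569 51.03232204914093
```

>>> {"op": "arm_command", "data": {"series": [[0, 0, 0, 0, 0, -3, 42], [0, 0, 0, 0, 0, -3, 42], [0, 0, -0.129, 0, 0, 0, 42], [0, 0, -0.129, 0, 0, 0, 42], [0, 0, -0.129, 0, 0, 0, 42], [0, 0, -0.129, 0, 0, 0, 42], [0, 0, -0.129, 0, 0, 0, 42], [0, 0, -0.129, 0, 0, 0, 42], [0, 0, -0.129, 0, 0, 0, 42], [0, 0, -0.129, 0, 0, 0, 42]]}}

```text
time_s: 7.08
position: [0.4503, -0.2919, 0.0427]
tool_rot: [0.356, -3.121, -0.001]
ft_force: [-0.5, 0.3, -3.1]
gripper_width: 0.573
finger_force: 51.9
```

>>> {"op": "arm_command", "data": {"series": [[0, 0, 0, 0, 0, 0, 42], [0, 0, 0, 0, 0, 2, 42], [0, 0, 0, 0, 0, 2, 42], [0, 0, 0, 0, 0, 1, 42], [0, 0, 0, 0, 0, 0.5, 42], [0, 0, 0, 0, 0, 0, 42]]}}

```text
time_s: 7.82
position: [0.4503, -0.2919, 0.0374]
tool_rot: [0.35, -3.122, -0.0]
ft_force: [-0.6, 0.8, 0.2]
gripper_width: 0.574
finger_force: 52.0
```

```bash
python3 go.py .4497 -.2918 .036 193; python3 - <<'E'
from h import *
for n in C: cv2.imwrite(f"pics/{n}2.png",get_image(n)[:,:,::-1])
a=cv2.imread("pics/scene2.png")[250:375,430:520];b=cv2.imread("pics/top2.png")[190:290,410:500]
cv2.imwrite("pics/c2.png",np.hstack([cv2.resize(a,(396,550),interpolation=cv2.INTER_CUBIC),cv2.resize(b,(396,550),interpolation=cv2.INTER_CUBIC)]))
E
```

```text
t 7.83 pos [ 0.4503 -0.2919  0.0374] yaw -167.2 tilt 0.0 rz -0.0038 shift [0.5 0.3 1.4] j [-0.73  0.38 -0.36  0.83 -0.   -0.95] F [-0.6  0.8  0.2] g 0.574 52.0203298330307
```

View pics/c2.png

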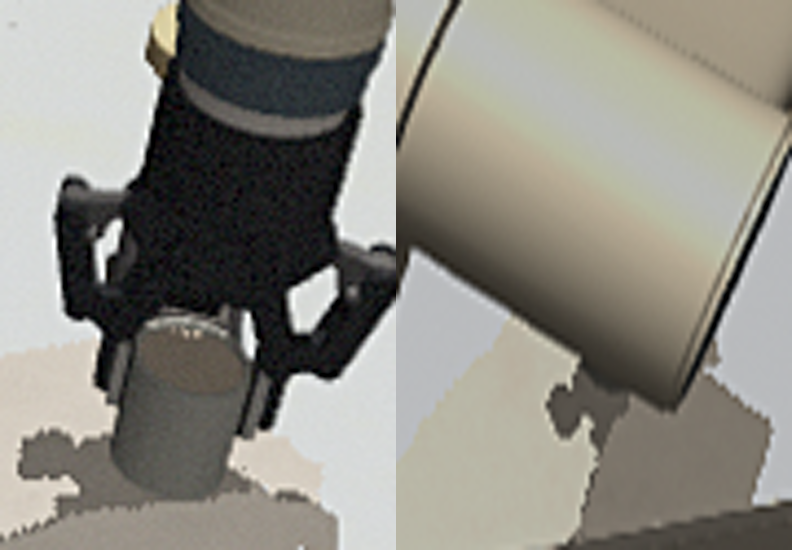

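The scene crop shows the ring standing centred between the pads at about (175,410), with its plate hidden on the reader side. I'll release it, leave it standing for more than a second, then grip it again.

>>> {"op": "arm_command", "data": {"series": [[0, 0, 0, 0, 0, 0, 54], [0, 0, 0, 0, 0, 0, 60], [0, 0, 0, 0, 0, 0, 60], [0, 0, 0, 0, 0, 0, 60], [0, 0, 0, 0, 0, 0, 60], [0, 0, 0, 0, 0, 0, 60], [0, 0, 0, 0, 0, 0, 60], [0, 0, 0, 0, 0, 0, 60], [0, 0, 0, 0, 0, 0, 60], [0, 0, 0, 0, 0, 0, 60]]}}

```text
time_s: 9.18
position: [0.4504, -0.292, 0.0373]
tool_rot: [-0.35, 3.122, -0.0]
ft_force: [-0.2, 0.6, 0.3]
gripper_width: 0.704
finger_force: 0.0
```

>>> {"op": "arm_command", "data": {"series": [[0, 0, 0, 0, 0, 0, 60], [0, 0, 0, 0, 0, 0, 60], [0, 0, 0, 0, 0, 0, 60], [0, 0, 0, 0, 0, 0, 54], [0, 0, 0, 0, 0, 0, 51], [0, 0, 0, 0, 0, 0, 48], [0, 0, 0, 0, 0, 0, 44], [0, 0, 0, 0, 0, 0, 42], [0, 0, 0, 0, 0, 0, 42], [0, 0, 0, 0, 0, 0, 42]]}}

```text
time_s: 10.42
position: [0.4504, -0.292, 0.0375]
tool_rot: [-0.35, 3.122, -0.0]
ft_force: [-1.8, 1.9, 5.2]
gripper_width: 0.573
finger_force: 50.7
```

```bash
python3 go.py .4497 -.2918 .24 193
```

```text
t 10.43 pos [ 0.4504 -0.292   0.0375] yaw -167.2 tilt 0.01 rz -0.0036 shift [   0.6    0.3 -202.5] j [-0.73  0.38 -0.36  0.83  0.   -0.95] F [-1.8  1.9  5.2] g 0.573 50.71157991886139
```

>>> {"op": "arm_command", "data": {"series": [[0, 0, 0, 0, 0, -10, 42], [0, 0, 0, 0, 0, -25, 42], [0, 0, 0, 0, 0, -30, 42], [0, 0, 0, 0, 0, -30, 42], [0, 0, 0, 0, 0, -30, 42], [0, 0, 0, 0, 0, -30, 42], [0, 0, 0, 0, 0, -20, 42], [0, 0, 0, 0, 0, -10, 42], [0, 0, 0, 0, 0, 0, 42]]}}

```text
time_s: 11.55
position: [0.4504, -0.2921, 0.2225]
tool_rot: [-0.35, 3.122, -0.001]
ft_force: [0.8, -0.8, -2.7]
gripper_width: 0.57
finger_force: 52.2
```

>>> {"op": "arm_command", "data": {"series": [[0, 0, 0.1, 0, 0, 0, 42], [0, 0, 0.15, 0, 0, 0, 42], [0, 0, 0.15, 0, 0, 0, 42], [0, 0, 0.15, 0, 0, 0, 42], [0, 0, 0.15, 0, 0, 0, 42], [0, 0, 0.15, 0, 0, 0, 42], [0, 0, 0.15, 0, 0, 0, 42], [0, 0, 0.15, 0, 0, 0, 42], [0, 0, 0.15, 0, 0, 0, 42], [0, 0, 0.15, 0, 0, 0, 42]]}}

```text
time_s: 12.8
position: [0.45, -0.2917, 0.221]
tool_rot: [-1.814, -2.563, -0.0]
ft_force: [-0.8, -0.8, -1.5]
gripper_width: 0.573
finger_force: 52.0
```

>>> {"op": "arm_command", "data": {"series": [[0, 0, 0.15, 0, 0, 0, 42], [0, 0, 0.15, 0, 0, 0, 42], [0, 0, 0.15, 0, 0, 0, 42], [0, 0, 0.15, 0, 0, 0, 42], [0, 0, 0.1, 0, 0, 0, 42], [0, 0, 0.084, 0, 0, 0, 42], [0, 0, 0, 0, 0, 0, 42]]}}

```text
time_s: 13.68
position: [0.4501, -0.2918, 0.2212]
tool_rot: [-2.651, -1.683, 0.001]
ft_force: [0.5, 0.2, -2.5]
gripper_width: 0.571
finger_force: 51.9
```

```bash
python3 go.py .5809 .2771 .23 65
```

```text
t 13.68 pos [ 0.4501 -0.2918  0.2212] yaw 64.8 tilt 0.1 rz -0.0031 shift [ 570.5 -123.6   -8.3] j [-0.73  0.24 -0.05  1.28  0.    1.28] F [ 0.5  0.2 -2.5] g 0.571 51.92954957485199
```

>>> {"op": "arm_command", "data": {"series": [[0, 0, 0, 20, -4.3, -4, 42], [0, 0, 0, 45, -9.75, -4, 42], [0, 0, 0, 45, -9.75, 0, 42], [0, 0, 0, 45, -9.75, 0, 42], [0, 0, 0, 45, -9.75, 0, 42], [0, 0, 0, 45, -9.75, 0, 42], [0, 0, 0, 45, -9.75, 0, 42], [0, 0, 0, 45, -9.75, 0, 42], [0, 0, 0, 45, -9.75, 0, 42], [0, 0, 0, 45, -9.75, 0, 42]]}}

```text
time_s: 14.92
position: [0.5476, 0.1342, 0.2303]
tool_rot: [-2.651, -1.686, 0.0]
ft_force: [0.4, 0.2, -2.6]
gripper_width: 0.573
finger_force: 52.0
```

>>> {"op": "arm_command", "data": {"series": [[0, 0, 0, 45, -9.75, 0, 42], [0, 0, 0, 45, -9.75, 0, 42], [0, 0, 0, 35, -7.6, 0, 42], [0, 0, 0, 20, -4.3, 0, 42], [0, 0, 0, 0, 0, 0, 42], [0, 0, 0, 0, 0, 0, 42]]}}

```text
time_s: 15.68
position: [0.5812, 0.2756, 0.2303]
tool_rot: [2.653, 1.683, -0.001]
ft_force: [-0.6, -0.0, -1.8]
gripper_width: 0.57
finger_force: 52.1
```

```bash
python3 go.py .5809 .2771 .0775 65
```

```text
t 15.68 pos [0.5812 0.2756 0.2303] yaw 64.8 tilt 0.03 rz -0.0037 shift [  1.3  -0.8 152.8] j [ 0.31  0.42  0.24  1.39 -0.    2.32] F [-0.6 -0.  -1.8] g 0.57 52.07379877567291
```

>>> {"op": "arm_command", "data": {"series": [[0, 0, 0, 1.3, -0.8, 10, 42], [0, 0, 0, 0, 0, 25, 42], [0, 0, 0, 0, 0, 30, 42], [0, 0, 0, 0, 0, 30, 42], [0, 0, 0, 0, 0, 20, 42], [0, 0, 0, 0, 0, 15, 42], [0, 0, 0, 0, 0, 8, 42], [0, 0, 0, 0, 0, 0, 42], [0, 0, 0, 0, 0, 0, 42]]}}

```text
time_s: 16.8
position: [0.5817, 0.2779, 0.0931]
tool_rot: [2.652, 1.683, 0.002]
ft_force: [0.7, -0.9, -1.9]
gripper_width: 0.573
finger_force: 52.1
```

```bash
python3 go.py .5809 .2771 .0775 65; cat > v.py <<'E'
from fit import *; import sys
k=sys.argv[1]; zb=float(sys.argv[2]); x0,y0,yaw=.5809,.2771,np.radians(-115)
for n in C: cv2.imwrite(f"pics/{n}{k}.png",get_image(n)[:,:,::-1])
out=[]
pl=np.array([[.033,-.006,.054],[.033,.006,.054],[.033,.006,.01],[.033,-.006,.01],[.033,-.006,.054]])+[0,0,zb]
P=np.vstack([seg(pl[i],pl[i+1]) for i in range(4)])
nt=np.vstack([seg([.0339,s,.03],[.0339,s,.012]) for s in(-.012,.012)])
for n in C:
    I=cv2.imread(f"pics/{n}{k}.png"); s=7.0; x,y=[int(t) for t in px(n,[.575,.272,.06])[0]-[28,42]]
    A=crop(I,x,y,56,80,s)
    for j in (0,1) if n=="scene" else (0,):
        B=A.copy()
        if j:
            for X,c in ((place(P,x0,y0,yaw),(0,0,255)),(place(nt,x0,y0,yaw),(0,255,255)),(place(circ(.025,zb),x0,y0,0),(255,0,0)),(place(circ(.036,.03),x0,y0,0),(0,255,0))):
                for u,v in px(n,X): cv2.circle(B,(int((u-x+.5)*s),int((v-y+.5)*s)),1,c,-1)
        out.append(B)
if len(sys.argv)<4: out=out[:2]
cv2.imwrite(f"pics/v{k}.png",np.hstack(out)); print(np.hstack(out).shape)
E
python3 v.py 3 .056
```

```text
t 16.8 pos [0.5817 0.2779 0.0931] yaw 64.8 tilt 0.08 rz -0.0037 shift [-1.1 -0.4 15.6] j [ 0.32  0.49 -0.01  1.07  0.    2.33] F [ 0.7 -0.9 -1.9] g 0.573 52.12205708026886
(560, 784, 3)
```

View pics/v3.png

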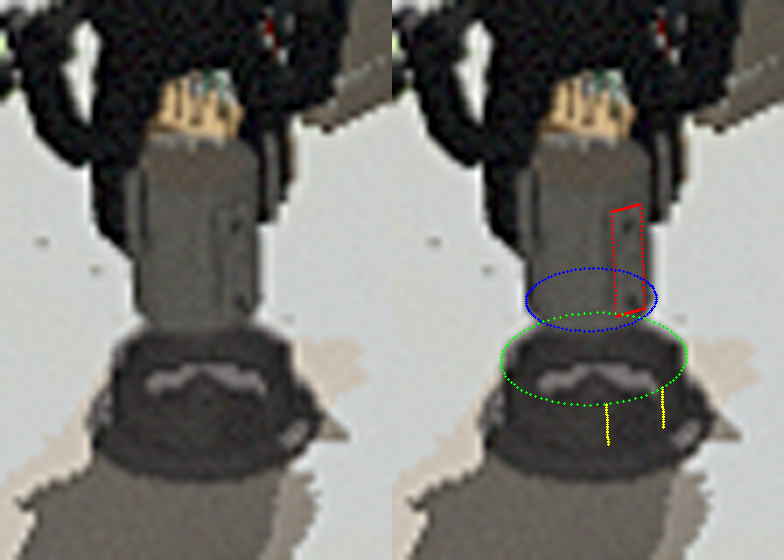

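In the overlay, the plate's rivet dots at (236,222) and (240,300) fall on the predicted plate's centre line, and the ring and rim outlines match too. The yaw and centring are good, so I'll descend to the hover height.

>>> {"op": "arm_command", "data": {"series": [[0, 0, -0.003, -1, -0.4, 4, 42], [0, 0, 0, 0, 0, 5, 42], [0, 0, 0, 0, 0, 4, 42], [0, 0, 0, 0, 0, 2, 42], [0, 0, 0, 0, 0, 0, 42], [0, 0, 0, 0, 0, 0, 42], [0, 0, 0, 0, 0, 0, 42], [0, 0, 0, 0, 0, 0, 42]]}}

```text
time_s: 17.9
position: [0.5805, 0.2771, 0.0774]
tool_rot: [2.65, 1.687, 0.0]
ft_force: [0.0, -0.2, -2.6]
gripper_width: 0.57
finger_force: 52.1
```

```bash
for i in 1 2 3; do python3 go.py .5809 .2771 .0775 65; done; python3 v.py 4 .04
```

```text
t 17.9 pos [0.5805 0.2771 0.0774] yaw 65.0 tilt 0.01 rz -0.0006 shift [ 0.2  0.3 -0.1] j [ 0.31  0.5  -0.04  1.04 -0.    2.32] F [ 0.  -0.2 -2.6] g 0.57 52.12230205535889
t 17.9 pos [0.5805 0.2771 0.0774] yaw 65.0 tilt 0.01 rz -0.0006 shift [ 0.2  0.3 -0.1] j [ 0.31  0.5  -0.04  1.04 -0.    2.32] F [ 0.  -0.2 -2.6] g 0.57 52.12230205535889
t 17.9 pos [0.5805 0.2771 0.0774] yaw 65.0 tilt 0.01 rz -0.0006 shift [ 0.2  0.3 -0.1] j [ 0.31  0.5  -0.04  1.04 -0.    2.32] F [ 0.  -0.2 -2.6] g 0.57 52.12230205535889
(560, 784, 3)
```

The pose is on target, the ring is held and only its weight shows on the wrist. Handing in.

```bash
python3 -c "
from station import *
print(job_done())"
```

```text
the job is handed in; nothing more can be done
None
```

I turned the ring to face the reader, left it standing for over a second, and carried it over the tray; it was handed in at 17.9 s, held about 1 cm above the former's rim, centred, with the plate over the notch. The notch angle is from the early pictures (within about 3°), as it was in shadow at the end, and I saw the plate's alignment only at the former, since it was hidden at the reader.

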